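Turn a back-to-front wafer transfer arm round on its pivot

TASK

On one of the two wafer load stations the transfer arm has been fitted back to front: its counterweight is over the wafer and its fork points away. Lift that arm off its pivot pin, turn it end for end, and refit it fully down on the same pin so that its fork lies over the wafer, in line with the station. Leave the other station's arm where it is.

Things in the scene. Friction and masses are not known exactly. Their poses are not given: they have to be found in the camera images.
- wafer_arm: Arm that is back to front, 0.25 kg, balanced. Mid: square hub 40x40x42 mm tall, 22 mm upright through bore, grip it from above across either face pair. From its foot a black bar 6 thick, 24 wide, runs +x to a fork (66 wide, from x=55 to 125) and -x to a round counterweight (30 across, 14 tall, end x=-90). Origin: bore axis at underside, z up. Starts seated, underside at 40, fork away from wafer.
- fork_tip (a point): The end of that arm's fork, midway between the two tines: 125 mm along the arm's x from its origin, 3 mm above its underside.
- station: That arm's station, fixed; origin on pin axis at table level, z up, x from pin to wafer. Plate 12 mm thick, x -70 to 140, 90 wide, crossbar y -92 to 92. Round shoulder (40 across, top z=40) carries the arm; pin above it 16 thick, tapers from z=53 to 6 thick at top z=66. Black wafer (40 wide) at x=95, z=31. Stop posts at y=+-80, top z=56, block its swing: lift the arm above them and the pin to turn it.
- other_arm: Identical arm on an identical station beside it, already the right way round with its fork over its wafer; origin and axes alike. Leave it alone. Either station may be the left one. The screwdriver and flat wafer box lying between the stations are under 40 mm tall.
Things that resemble listed ones, but are neither listed nor needed, are in the scene too. Leave any yellow look-alike of the wafer_arm alone.

How it is judged:
By the outcome, as a careful person would: the job done as asked, in the order asked, and still so for the second after the job is handed in, with the robot touching nothing.
It also fails if it takes over 48 s, if anything falls off the work surface, if the arm or the gripper's body presses on something with over 40 N, if the wrist force passes 120 N, or if a joint passes its speed limit or range.

ROBOT

A 6-joint arm with a two-finger parallel gripper is mounted at the origin on the work surface. World frame = base frame: x ahead of the robot, y to its left, z up, the work surface at z = 0. Lengths are in mm, angles in rad, forces in N, time in s.
With the tool pointing down it reaches from about 325 to 875 mm from the base axis. Payload 4.4 kg.
Tool frame: the origin (TCP) lies on the centre line of the jaws, within the pads' length; the fingertips stand ahead of it and the grasp point (between the pads) lies 6 mm ahead of it (ctrl.tcp_to_tips is the z of the fingertips in the tool frame, in mm); z points along the fingers, y is the direction in which the jaws open and shut (so a half turn about z gives the same grasp; the last joint's range is limited). The gripper opens to 85 mm and grips with 20 to 120 N. Pads are 22 mm wide; open, the fingers measure 114 mm over their backs; the gripper's body (76 mm by 85 mm) begins 54 mm behind the grasp point. The pads swing forward as they close: fully open they stand 13 mm farther back than shut.
Start: joints at [-1.46, 0.207, 1.542, -0, 1.393, -0.15], TCP at [148.253, -555.561, 256.282] pointing down, gripper open.
Joint ranges: [-2.73, 2.73], [-0.86, 2.22], [0.23, 2.46], [-1.11, 4.25], [0.08, 2.63], [-2.82, 2.82]. Speed limits (rad/s): [2.79, 2.79, 3.14, 3.14, 3.14, 3.14].

INTERFACE

Orientations are given as a 3x3 rotation matrix whose columns are the frame's x, y, z axes.
In Python, from plant import ctrl, sensors, optics gives the robot as it stands. Calls block until the motion is done:
- ctrl.move_ptp(position, orientation): joint-space move of the TCP to a pose.
- ctrl.move_l(position, rot=None, vel=150, threshold=None): straight line of the TCP; rot=None keeps the orientation; vel is the mean speed in mm/s. With threshold (N) it stops when the force on the tool has changed by that much, and returns True; else False.
- ctrl.set_joints(angles): joint-space move.
- ctrl.gripper_to(opening, force=None): finger opening in mm; force is the grip in N (None keeps the last); returns when the fingers have stopped.
- ctrl.hold(seconds).
- ctrl.solve_ik(position, orientation): joint angles nearest the present ones, or None.
- sensors.read_state(): the state.
- optics.grab_frame(name): name is "scene" or "top"; returns (picture, depth): 384x512x3 uint8, red, green, blue; 384x512 float32, mm along the optical axis (not along the pixel's ray), 0 where there is no reading.
- optics.camera_params(name): a dict with "mtx" (3x3 intrinsics, pixels), "k1" (the pictures are not rectified: a ray, as slopes to the right and down, at radius r is drawn at 1 + k1 r^2 times it, then the intrinsics apply), "R" (3x3) and "t" (3): a world point X has camera coordinates R X + t. Camera axes: x right, y down, z forward; pixel columns grow to the right and rows downward; lengths in mm; the calibration is good to about 2 mm. A picture is of the moment at which its call begins. camera_params takes no time and is no camera call.
A pose or a line that the arm cannot do raises ctrl.MotionError and nothing moves.
- ctrl.finish_job(): hands the job in, once; it reports no verdict.
The state is a dict: "t": time; "q": joint angles; "qvel": joint speeds; "tau": joint torques, N m; "eef_pos": TCP position; "eef_rot": TCP orientation; "force": force on the tool from outside, world axes, zero at the start; "wrist_torque": the same for the moment, N m; "grip_width": finger opening in mm.
Only numpy, scipy, OpenCV 4.12 (cv2) and the standard library are available. Lean on these libraries where they do the work, as an engineer would, in place of code of your own. Each camera call takes 0.05 s, during which the arm holds its last target.

## Working session

There is one attempt and no reset: what is moved stays moved. The work goes in short steps, each a Python script; the robot and the scene stay as the last script left them, time stands still between calls to the robot, and variables do not carry over. Pictures are saved under pics/ and viewed, and the job is handed in when it is done.

```bash
ls; mkdir -p pics; cat > h.py <<'E'
import numpy as np, cv2
from plant import ctrl, sensors, optics
def save(n,im): cv2.imwrite('pics/'+n+'.png',im[:,:,::-1])
def ray(cam,u,v):
    p=optics.camera_params(cam);K=np.array(p['mtx'],float)
    k1=p['k1']
    d=cv2.undistortPoints(np.array([[[u,v]]],float),K,np.array([k1,0,0,0,0.]))[0,0]
    R=np.array(p['R']);t=np.array(p['t'])
    return -R.T@t, R.T@np.array([d[0],d[1],1.])
def onplane(cam,u,v,z):
    o,d=ray(cam,u,v); return o+d*(z-o[2])/d[2]
def proj(cam,X):
    p=optics.camera_params(cam);R=np.array(p['R']);t=np.array(p['t'])
    return cv2.projectPoints(np.array([X],float),cv2.Rodrigues(R)[0],t,np.array(p['mtx'],float),np.array([p['k1'],0,0,0,0.]))[0][0,0]
def fromdepth(cam,u,v,dep):
    o,d=ray(cam,u,v); return o+d*dep[int(v),int(u)]
E
python3 - <<'E'
from h import *
for n in('scene','top'):
    im,d=optics.grab_frame(n); save(n+'0',im); np.savez('/tmp/'+n,im=im,d=d)
    p=optics.camera_params(n);print(n,p['mtx'],p['k1'],-np.array(p['R']).T@np.array(p['t']))
print(sensors.read_state(),ctrl.tcp_to_tips)
E
```

```text
pics
scene [[349.8515547    0.         257.62389372]
 [  0.         349.8515547  186.91211294]
 [  0.           0.           1.        ]] 0.02483465889234623 [ 852.60099006 -167.24644431  651.68626662]
top [[347.78742048   0.         254.49786483]
 [  0.         347.78742048 187.61609689]
 [  0.           0.           1.        ]] -0.08295361490640765 [316.94342717 -47.48010874 761.54057159]
{'t': 0.1, 'q': array([-1.46049084e+00,  2.07353012e-01,  1.54285718e+00,  1.22138067e-05,
        1.39352157e+00, -1.50516375e-01]), 'qvel': array([ 0.00048205, -0.00156229, -0.00404298, -0.00088988,  0.00237223,
        0.00053912]), 'tau': array([-3.68083092e-04, -3.84091473e+01, -2.92548734e+01, -2.21017444e-04,
        4.86533419e-03, -3.51028049e-06]), 'eef_pos': array([ 148.18816509, -554.89628981,  255.20962801]), 'eef_rot': array([[ 9.66178964e-01,  2.57872370e-01, -2.23527935e-04],
       [ 2.57872253e-01, -9.66176679e-01,  2.12743214e-03],
       [ 3.32638489e-04, -2.11312183e-03, -9.99997712e-01]]), 'force': array([-0.57772111, -0.15232885,  1.12867373]), 'wrist_torque': array([-0.03773743,  0.00513868,  0.0115711 ]), 'grip_width': 85.41041880281404} 25.0
```

View pics/scene0.png

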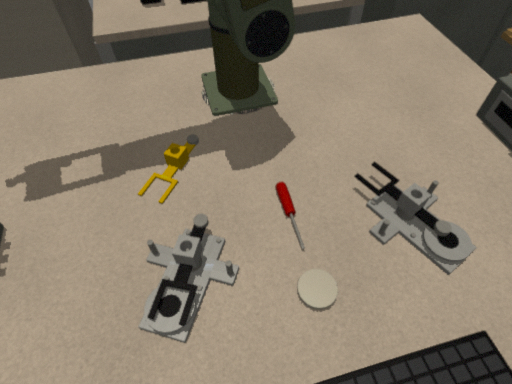

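View pics/top0.png

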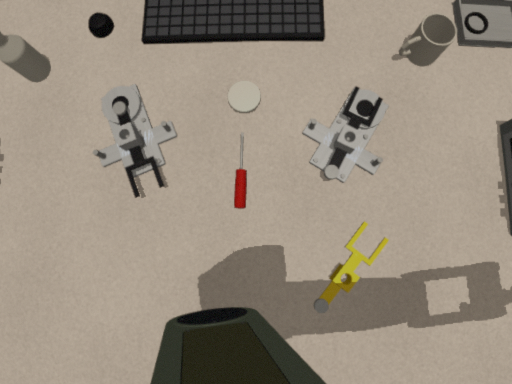

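In the scene view the candidates are the arms at (410,200) and (185,250), plus a yellow look-alike at (175,160). In the top view these are at (128,137), (348,138) and (345,275). The arm at top (128,137) fits: its counterweight lies over the wafer ring and its fork hangs off the plate. I'll confirm that in a crop.

```bash
python3 - <<'E'
import numpy as np,cv2
from h import *
a=np.load('/tmp/top.npz')['im'][70:210,70:200];b=np.load('/tmp/scene.npz')['im'][150:275,345:480]
f=lambda x:cv2.resize(x,(400,400*x.shape[0]//x.shape[1]),interpolation=cv2.INTER_CUBIC)
a=f(a);b=f(b);c=np.zeros((max(len(a),len(b)),800,3),np.uint8);c[:len(a),:400]=a;c[:len(b),400:]=b
save('crop1',c);print(c.shape)
E
```

```text
(430, 800, 3)
```

View pics/crop1.png

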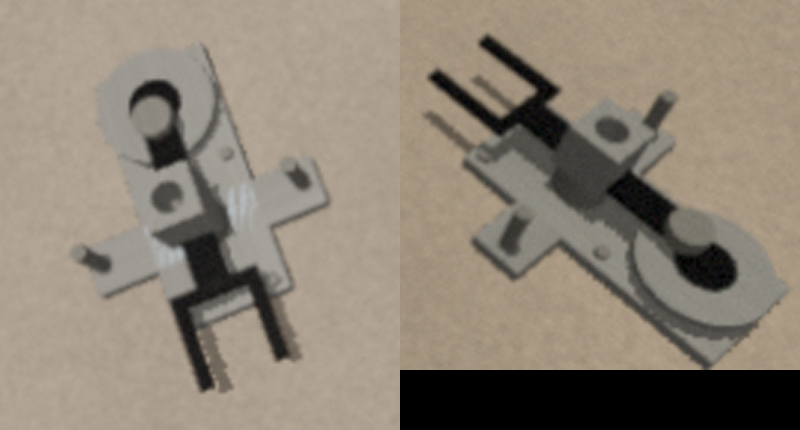

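The crop confirms it. In the left panel (top view) the counterweight sits over the black wafer and the fork points off the plate away from it. The right panel (scene view) shows the same. Next I'll measure the hub top (z=82), post tops (z=56) and counterweight.

```bash
python3 - <<'E'
from h import *
def cloud(cam,d):
    p=optics.camera_params(cam);K=np.array(p['mtx']);h,w=d.shape
    uv=np.stack(np.meshgrid(np.arange(w),np.arange(h)),-1).reshape(-1,1,2).astype(float)
    n=cv2.undistortPoints(uv,K,np.array([p['k1'],0,0,0,0.]))[:,0]
    X=np.c_[n,np.ones(len(n))]*d.reshape(-1,1)
    return (X-np.array(p['t']))@np.array(p['R'])
for cam,(u0,v0,u1,v1) in dict(top=(75,75,195,205),scene=(350,155,478,272)).items():
    z=np.load('/tmp/%s.npz'%cam);d=z['d'];P=cloud(cam,d).reshape(384,512,3)
    sub=np.zeros(d.shape,bool);sub[v0:v1,u0:u1]=1;sub&=d>0
    print(cam)
    for nm,lo,hi in(('hub',74,95),('posts/cw',49,63)):
        m=(sub&(P[...,2]>lo)&(P[...,2]<hi)).astype(np.uint8)
        n,l,s,c=cv2.connectedComponentsWithStats(m)
        for i in range(1,n):
            if s[i,4]<6:continue
            q=P[l==i];r=cv2.minAreaRect(q[:,:2].astype(np.float32))
            print(nm,s[i,4],c[i].round(1),'mean',q.mean(0).round(1),'rect',np.round(r[0],1),np.round(r[1],1),round(r[2],1))
            v,uu=np.where(l==i)
print('table z',[np.median(cloud(c,np.load(f'/tmp/{c}.npz')['d'])[:,2]) for c in('top','scene')])
for cam,pix in(('top',[(124.3,134),(164.6,123),(96,152.2),(120,108)]),):
    for (u,v),z in zip(pix,(82,56,56,54)): print((u,v),onplane(cam,u,v,z).round(1))
E
```

```text
top
hub 333 [124.2 134.1] mean [531.9 243.1  80.9] rect [532.4 243.5] [42.7 41.7] 21.8
posts/cw 127 [118.8 107.7] mean [601.2 271.4  53.2] rect [601.5 272.1] [28.3 27.1] 56.1
posts/cw 29 [163.3 123.6] mean [562.2 168.7  55.2] rect [563.1 168.7] [11.4 10.9] 5.2
posts/cw 76 [133.3 141.5] mean [522.9 232.2  56.1] rect [526.9 230.4] [27.8 57.1] 67.1
posts/cw 29 [125.7 134.8] mean [538.2 250.3  55.9] rect [536.7 248. ] [13.2 14.6] 15.9
posts/cw 33 [ 95.4 152.3] mean [500.7 316.2  54.4] rect [501.4 317. ] [11.4 11.5] 32.5
scene
hub 323 [415.8 194.1] mean [533.3 243.7  80. ] rect [532.2 245.4] [40.6 43.5] 23.1
posts/cw 29 [434.4 182.3] mean [501.3 317.   53.5] rect [500.5 317.3] [ 9.3 11.4] 69.8
posts/cw 15 [414.8 195.5] mean [524.9 254.1  60. ] rect [525.1 254.4] [12.7  2.4] 36.2
posts/cw 116 [408.9 205.5] mean [541.9 232.1  56. ] rect [544.9 239.3] [54.9 30.4] 65.3
posts/cw 32 [386.4 222.4] mean [564.8 171.   52.9] rect [564.4 171.6] [10.7  9.7] 42.3
posts/cw 176 [443.  226.9] mean [602.9 272.2  51.8] rect [602.8 272.9] [30.6 27.4] 71.0
table z [np.float64(0.17457286648409404), np.float64(-1.6875879374746834)]
(124.3, 134) [531.7 242.4  82. ]
(164.6, 123) [563.1 165.8  56. ]
(96, 152.2) [500.4 314.1  56. ]
(120, 108) [600.2 268.3  54. ]
```

Pin axis from the post midpoint is (532.1, 243.1) with station yaw about 22.8°. The hub centre agrees. I'll check the IK options and approach.

```bash
cat >> h.py <<'E'
def down(deg):
    a=np.radians(deg); x=np.array([np.cos(a),np.sin(a),0]); z=np.array([0,0,-1.]); return np.c_[x,np.cross(z,x),z]
C=np.array([532.2,243.2]); YAW=22.7
E
python3 - <<'E'
from h import *
for a in(0,90,180,270):
    for z in(74,190):
        print(a,z,ctrl.solve_ik([*C,z],down(YAW+a)))
E
```

```text
0 74 [ 2.80781394e-01  4.35978509e-01  1.65542538e+00 -4.44089210e-16
  1.05018876e+00  1.45538798e+00]
0 190 [ 2.80781394e-01  2.88515416e-01  1.58306995e+00 -4.44089210e-16
  1.27000729e+00  1.45538798e+00]
90 74 [ 2.80781394e-01  4.35978509e-01  1.65542538e+00 -4.44089210e-16
  1.05018876e+00 -1.15408346e-01]
90 190 [ 2.80781394e-01  2.88515416e-01  1.58306995e+00 -4.44089210e-16
  1.27000729e+00 -1.15408346e-01]
180 74 [ 2.80781394e-01  4.35978509e-01  1.65542538e+00 -4.44089210e-16
  1.05018876e+00 -1.68620467e+00]
180 190 [ 2.80781394e-01  2.88515416e-01  1.58306995e+00 -4.44089210e-16
  1.27000729e+00 -1.68620467e+00]
270 74 None
270 190 None
```

```bash
python3 - <<'E'
from h import *
ctrl.move_ptp([*C,200],down(YAW)); ctrl.gripper_to(70)
print(ctrl.move_l([*C,100],vel=150),ctrl.move_l([*C,70],vel=60,threshold=10))
s=sensors.read_state();print(s['t'],s['eef_pos'],s['force'])
ctrl.gripper_to(38,force=70)
s=sensors.read_state();print(s['t'],s['eef_pos'],s['force'],s['wrist_torque'],s['grip_width'])
for n in('scene','top'):
    im,d=optics.grab_frame(n); save(n+'1',im)
E
```

```text
False False
4.9833 [532.0759815  243.18853133  69.66263122] [-0.21268175  0.42915235 -0.13551773]
5.3667 [532.71605549 243.50816047  70.70973461] [-0.77679357  1.50131788  2.39751185] [ 0.14057766  0.07257969 -0.0150903 ] 39.08528617822026
```

View pics/scene1.png

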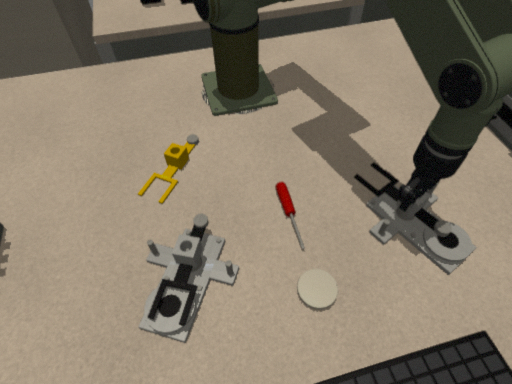

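View pics/top1.png

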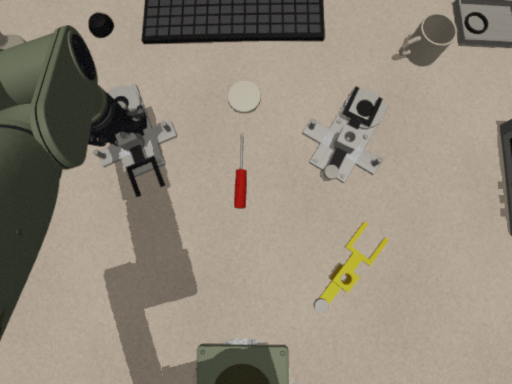

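The jaws are on the hub (width 39), the scene view shows the gripper at (415,200), and the other arm is untouched. Lifting and turning.

```bash
python3 - <<'E'
from h import *
print(ctrl.move_l([*C,128],vel=80,threshold=25))
s=sensors.read_state();print(s['t'],s['eef_pos'],s['force'],s['wrist_torque'],s['grip_width'])
q=s['q'].copy(); tq=ctrl.solve_ik([*C,128],down(YAW+180))
q0=ctrl.solve_ik([*C,128],down(YAW))
for f in(.33,.67,1.): ctrl.set_joints(list(np.array(q0)+(np.array(tq)-np.array(q0))*f))
ctrl.hold(.3)
s=sensors.read_state();print(s['t'],s['eef_pos'],s['force'],s['wrist_torque'],s['grip_width'],s['q'])
print(s['eef_rot'])
for n in('scene','top'):
    im,d=optics.grab_frame(n); save(n+'2',im);np.savez('/tmp/'+n+'2',im=im,d=d)
a=np.load('/tmp/top2.npz')['im'][40:190,60:210];b=np.load('/tmp/scene2.npz')['im'][130:280,350:500]
save('crop2',np.hstack([cv2.resize(x,(400,400),interpolation=cv2.INTER_CUBIC) for x in(a,b)]))
E
```

```text
False
6.3417 [531.75366007 243.06297228 127.62378985] [-0.52798231  0.12967235 -2.751657  ] [ 0.04316141  0.07337656 -0.01242613] 39.194829561487936
9.5917 [532.22347301 243.20589141 128.00656092] [-0.00394976 -0.64311639 -2.65139465] [-0.00927688 -0.02450989  0.00382776] 39.6725476893243 [ 2.80786137e-01  3.61082158e-01  1.62902981e+00 -1.35021491e-05
  1.15140189e+00 -1.68591167e+00]
[[-9.22647168e-01 -3.85645169e-01  7.91289605e-05]
 [-3.85645170e-01  9.22647172e-01  9.98661420e-06]
 [-7.68594011e-05 -2.13015801e-05 -9.99999997e-01]]
```

View pics/crop2.png

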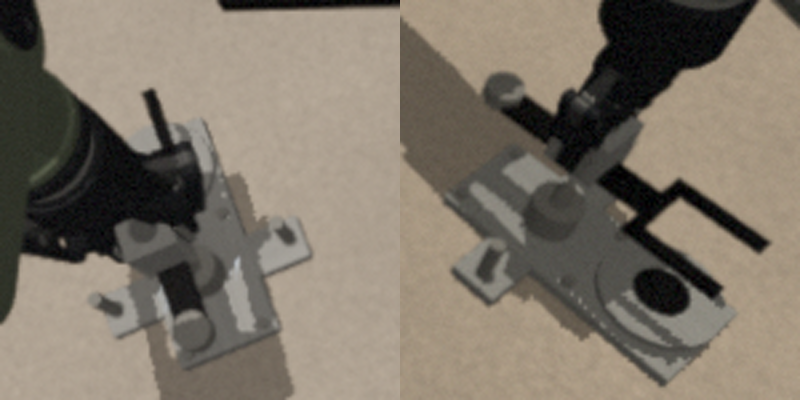

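The arm is turned: the crop shows the fork over the wafer (right panel) and the counterweight away from it (left panel, (193,330)). I'll check the alignment before lowering.

```bash
python3 - <<'E'
from h import *
def P(cam,d):
    p=optics.camera_params(cam);h,w=d.shape
    uv=np.stack(np.meshgrid(np.arange(w),np.arange(h)),-1).reshape(-1,1,2).astype(float)
    n=cv2.undistortPoints(uv,np.array(p['mtx']),np.array([p['k1'],0,0,0,0.]))[:,0]
    return ((np.c_[n,np.ones(len(n))]*d.reshape(-1,1)-np.array(p['t']))@np.array(p['R'])).reshape(h,w,3)
u=np.array([np.cos(np.radians(YAW)),np.sin(np.radians(YAW))]);v=np.array([-u[1],u[0]])
loc=lambda q:np.c_[(q[...,:2]-C)@u,(q[...,:2]-C)@v]
for cam in('top','scene'):
    z=np.load(f'/tmp/{cam}2.npz');X=P(cam,z['d']);L=np.stack([(X[...,:2]-C)@u,(X[...,:2]-C)@v],-1);Z=X[...,2];im=z['im'].astype(int)
    for nm,m in dict(cw=(L[...,0]<-50)&(L[...,0]>-110)&(abs(L[...,1])<30)&(Z>104)&(Z<120),
        pin=(np.hypot(L[...,0],L[...,1])<20)&(Z>60)&(Z<72),
        posts1=(abs(L[...,0])<15)&(abs(L[...,1]-80)<12)&(Z>49)&(Z<63),posts2=(abs(L[...,0])<15)&(abs(L[...,1]+80)<12)&(Z>49)&(Z<63),
        wafer=(np.hypot(L[...,0]-95,L[...,1])<32)&(Z>22)&(Z<40)&(im.sum(-1)<120),
        fork=(L[...,0]>50)&(L[...,0]<150)&(abs(L[...,1])<50)&(Z>88)&(Z<112)&(im.sum(-1)<150)).items():
        if m.sum()<4: print(cam,nm,m.sum());continue
        q=L[m];r=cv2.minAreaRect(q.astype(np.float32))
        print(cam,nm,m.sum(),'loc mean',q.mean(0).round(1),'z',np.median(Z[m]).round(1),'rect',np.round(r[0],1),np.round(r[1],1),round(r[2],1),'min/max',q.min(0).round(1),q.max(0).round(1))
E
```

```text
top cw 189 loc mean [-75.5  -2.9] z 110.9 rect [-71.7  -1.6] [37.2 27.6] 8.9 min/max [-90.4 -15.9] [-51.3  11.3]
top pin 0
top posts1 32 loc mean [-0.8 79.8] z 54.9 rect [-0.2 81.2] [12.1 10.4] 67.2 min/max [-6.  74.5] [ 6.2 86.5]
top posts2 30 loc mean [ -1.2 -80.2] z 55.4 rect [ -0.8 -80.2] [10.9 10.6] 61.3 min/max [ -6.5 -85.7] [  5.5 -74.4]
top wafer 22 loc mean [95.2 -2.3] z 30.5 rect [95.7 -2.3] [33.8 10.4] 0.9 min/max [78.8 -7.7] [112.6   2.7]
top fork 93 loc mean [ 92.4 -29.8] z 103.0 rect [ 93.4 -30. ] [ 8.3 58.2] 89.1 min/max [ 64.4 -33.9] [122.5 -25.5]
scene cw 154 loc mean [-74.5  -1.3] z 109.2 rect [-72.2   0.2] [30.2 34.9] 67.6 min/max [-89.7 -14.1] [-50.4  16. ]
scene pin 14 loc mean [0.9 1.2] z 63.6 rect [1.5 1.6] [6.8 7.3] 56.1 min/max [-3.2 -3.3] [3.6 4.3]
scene posts1 1
scene posts2 30 loc mean [  2.1 -79.1] z 53.3 rect [  1.1 -79. ] [10.9 10.3] 58.7 min/max [ -3.2 -83.7] [  7.6 -73.1]
scene wafer 248 loc mean [95.6  1.8] z 29.1 rect [95.5  1.6] [35.6 36.5] 55.2 min/max [ 77.3 -17.2] [113.8  20.9]
scene fork 563 loc mean [83.2 -3.6] z 101.1 rect [86.4 -0.5] [73.1 68.4] 1.0 min/max [ 50.  -35.3] [123.5  33.6]
```

Hub, fork and counterweight lie within about 1–2 mm and 1° of the station axis, well inside the 3 mm bore clearance. Lowering under a force guard.

```bash
python3 - <<'E'
from h import *
def p(x):
    s=sensors.read_state();print(x,round(s['t'],2),s['eef_pos'].round(2),s['force'].round(2),s['wrist_torque'].round(3),round(s['grip_width'],2));return s
h=ctrl.move_l([*C,102],vel=80,threshold=8);p(h)
if not h:
    h=ctrl.move_l([*C,68.5],vel=30,threshold=8);s=p(h)
for n in('scene','top'):
    im,d=optics.grab_frame(n); save(n+'3',im);np.savez('/tmp/'+n+'3',im=im,d=d)
a=np.load('/tmp/top3.npz')['im'][40:190,60:210];b=np.load('/tmp/scene3.npz')['im'][130:280,350:500]
save('crop3',np.hstack([cv2.resize(x,(400,400),interpolation=cv2.INTER_CUBIC) for x in(a,b)]))
E
```

```text
False 10.17 [531.44 243.   100.81] [ 0.6  -0.33 -2.57] [ 0.001 -0.044 -0.041] 39.75
True 11.12 [531.89 243.1   70.72] [0.12 0.3  3.76] [ 0.001 -0.05  -0.009] 39.17
```

View pics/crop3.png

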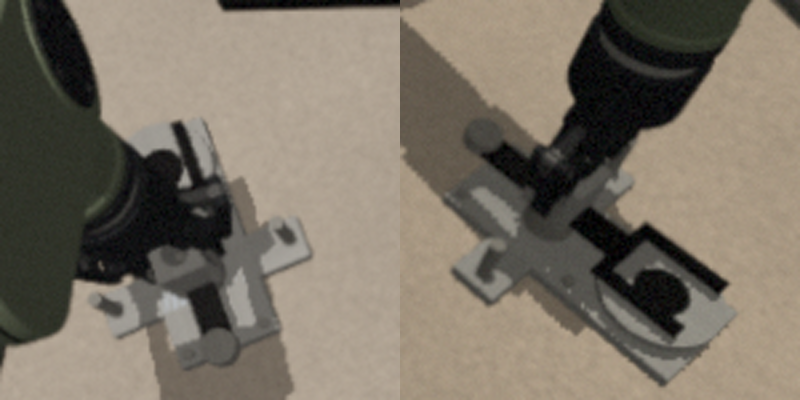

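Contact came at TCP z=70.7, the same height as at the grasp, so the arm is fully down. Releasing and checking.

```bash
cat > chk.py <<'E'
from h import *
def P(cam,d):
    p=optics.camera_params(cam);h,w=d.shape
    uv=np.stack(np.meshgrid(np.arange(w),np.arange(h)),-1).reshape(-1,1,2).astype(float)
    n=cv2.undistortPoints(uv,np.array(p['mtx']),np.array([p['k1'],0,0,0,0.]))[:,0]
    return ((np.c_[n,np.ones(len(n))]*d.reshape(-1,1)-np.array(p['t']))@np.array(p['R'])).reshape(h,w,3)
u=np.array([np.cos(np.radians(YAW)),np.sin(np.radians(YAW))]);v=np.array([-u[1],u[0]])
for cam in('top','scene'):
    im,d=optics.grab_frame(cam);save(cam+'4',im)
    X=P(cam,d);L=np.stack([(X[...,:2]-C)@u,(X[...,:2]-C)@v],-1);Z=X[...,2];im=im.astype(int);r=np.hypot(*np.moveaxis(L,-1,0))
    for nm,m in dict(hub=(r<35)&(Z>76)&(Z<90),cw=(L[...,0]<-50)&(L[...,0]>-110)&(abs(L[...,1])<30)&(Z>48.5)&(Z<60),
      post1=(abs(L[...,0])<15)&(abs(L[...,1]-80)<12)&(Z>49)&(Z<63),post2=(abs(L[...,0])<15)&(abs(L[...,1]+80)<12)&(Z>49)&(Z<63),
      fork=(L[...,0]>50)&(L[...,0]<150)&(abs(L[...,1])<50)&(Z>36)&(Z<54)&(im.sum(-1)<150)).items():
        q=L[m]
        if len(q)<4: print(cam,nm,len(q));continue
        b=cv2.minAreaRect(q.astype(np.float32))
        print(cam,nm,len(q),q.mean(0).round(1),'z',np.median(Z[m]).round(1),'rect',np.round(b[0],1),np.round(b[1],1),round(b[2],1),q.min(0).round(1),q.max(0).round(1))
    c=im[50:190,70:210] if cam=='top' else im[140:280,345:485]
    save(cam+'4c',cv2.resize(c.astype(np.uint8),(400,400),interpolation=cv2.INTER_CUBIC))
E
python3 - <<'E'
from h import *
ctrl.gripper_to(70)
s=sensors.read_state();print(s['t'],s['eef_pos'],s['force'])
p=s['eef_pos'][:2]
ctrl.move_l([*C,120],vel=80); ctrl.move_l([*C,220],vel=200)
ctrl.set_joints([-1.0,0.207,1.542,0,1.393,-0.15])
print(sensors.read_state()['t'])
import chk
E
python3 -c "
import cv2,numpy as np
cv2.imwrite('pics/crop4.png',np.hstack([cv2.imread('pics/top4c.png'),cv2.imread('pics/scene4c.png')]))"
```

```text
11.6333 [529.87391174 242.53065392  68.64672985] [-0.04982167  0.21980891  0.62652122]
15.525
top hub 306 [-2.2 -1.1] z 81.3 rect [-1.7 -1.5] [41.1 42.2] 89.0 [-22.5 -22.1] [19.4 19.3]
top cw 163 [-76.5  -2.5] z 53.6 rect [-76.4  -2.3] [29.1 28.8] 73.3 [-90.9 -16.9] [-61.9  12.8]
top post1 30 [-0.4 79.7] z 54.8 rect [ 0.2 80.2] [11.5 10.7] 58.4 [-6.5 74. ] [ 6.3 85.9]
top post2 30 [ -1.3 -80.3] z 55.3 rect [ -1.  -80.3] [11.  11.7] 72.3 [ -6.6 -85.8] [  5.1 -74.3]
top fork 309 [76.3 -2.2] z 45.7 rect [85.6 -2.2] [64.7 70.9] 89.7 [ 50.1 -34.4] [121.2  30.2]
scene hub 302 [-1. -1.] z 80.6 rect [-1.1  0.2] [41.3 43.2] 0.2 [-21.8 -21.3] [19.6 21.8]
scene cw 140 [-76.1  -1.3] z 52.5 rect [-76.5  -0.1] [29.8 29.3] 60.6 [-91.2 -15.4] [-60.7  16.4]
scene post1 28 [ 0.  80.1] z 54.2 rect [-0.8 80.4] [10.3 10.4] 44.7 [-5.6 75.1] [ 4.7 86.7]
scene post2 30 [  2.2 -79. ] z 53.1 rect [  1.9 -78.9] [9.4 9.1] 50.5 [ -3.3 -84.1] [  7.6 -73.5]
scene fork 532 [83.  -3.2] z 43.8 rect [86.5 -0.7] [72.8 67.1] 0.1 [ 50.1 -34.2] [123.   32.9]
```

View pics/crop4.png

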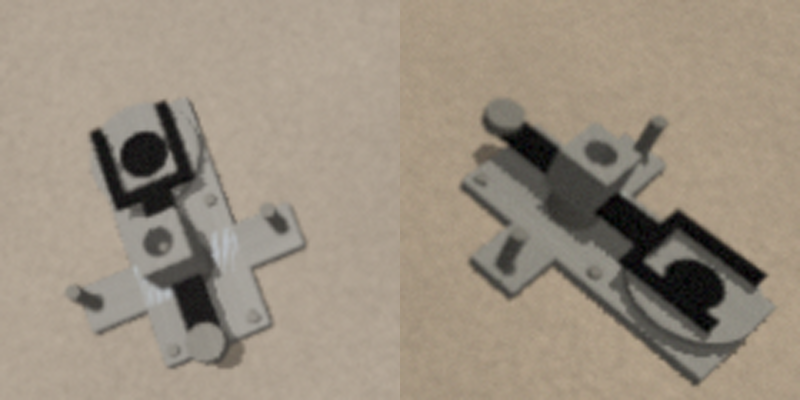

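View pics/scene4.png

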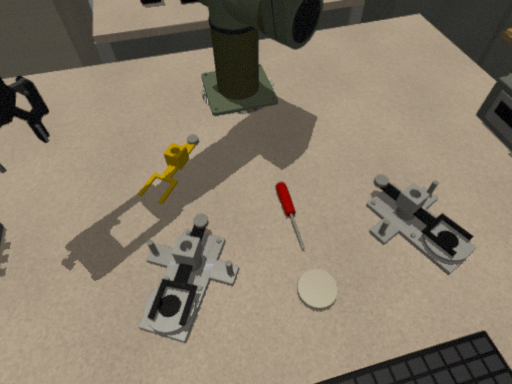

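The crops show the arm on its pin with the fork framing the black wafer: top crop (145,150), scene crop (690,285). Heights are hub 81 (82 when seated) and counterweight 53 (54), with yaw within about 1°. In the full scene view the other arm, the yellow look-alike and the loose items are where they were.

```bash
python3 -c "
from h import *
ctrl.finish_job()"
```

```text
the job is handed in; nothing more can be done
```

The back-to-front arm is turned end for end and refitted fully down on its own pin, with its fork over the wafer. I handed the job in after about 16 s. I gripped it by the hub, lifted it about 57 mm clear of the pin and posts, turned it 180° and lowered it under a force guard.

- **Seating:** contact on lowering came at the same tool height as when I gripped it (70.7 mm). The cameras put the hub top at about 81 mm and the counterweight top at about 53 mm, against 82 and 54 expected.
- **Alignment:** the arm is within about 1° of the station axis. The bore sits about 1–2 mm off my pin estimate, inside its 3 mm clearance. The two cameras differ from each other by about 1–2 mm, which is within their calibration.
- **Everything else:** the other arm, the yellow look-alike and the loose items look unmoved in the final picture, and the robot is clear of everything. The force readings I printed stayed under about 4 N.

No check failed.

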